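Fold down the sprung tachometer rest, prove it, and lay the tachometer on it

TASK

Fold the sprung shelf of the tachometer rest down over its over-centre point until it snaps level onto its stop, then press down on the rubber thumb pad by its free edge with about 12 N for a second to prove that it holds, never loading the rest with more than 25 N. Then lay the black handheld tachometer gently in the channel between the shelf's two ribs, display up, centred along the shelf with its probe pointing out over the end with the spring strut, and let go of it. Leave the other things on the bench where they are.

Things in the scene. Friction and masses are not known exactly. Their poses are not given: they have to be found in the camera images.
- rest: The tachometer rest, fixed to the bench; origin at bench level right below the hinge axis, which runs along its y. Grey foot 170 x 150 x 10 mm (125 mm to -x, 45 mm to +x of the origin), two dark hinge cheeks 84 mm high at y = +-88 mm, two stop posts under the shelf's free end. Spring strut outside the +y cheek only (y = 96 to 112 mm). It carries the shelf, which folds down to its -x.
- hinge (a point): Middle of the hinge axis, 70 mm above the bench. The aluminium shelf is 130 mm long from here, 160 mm wide along y, 8 mm thick, mid-plane through the axis. At angle q a point r along it lies r*cos(q) to the rest's -x and r*sin(q) above here. Folded up, its ribbed face looks to the rest's +x; level, it looks up. Behind the hinge (+x) only foot, cheeks and strut are in the way.
- shelf (a joint): Shelf angle: 0 = level on its rigid stop, 1.65 rad = folded up, just past upright (start). An over-centre spring drives it to the nearer stop. Push the ribbed face from the +x side towards -x and down: some 5 to 8 N near the free edge at first, far more near the hinge, fading to nothing at 0.9 to 1.1 rad; beyond that it snaps down by itself within 0.5 s.
- edge (a point): Point on the ribbed face of the shelf, mid-width, 115 mm from the hinge axis, 15 mm from the free edge; 74 mm above the bench with the shelf level, axes then the rest's. A round rubber thumb pad, 20 mm across, is centred here, the place to push and to press; its stud is screwed to a different height each time, so its rigid top lies an unmeasured 3 to 9 mm above the face.
- seat (a point): Point on the ribbed face of the shelf, 60 mm from the hinge axis, mid-width: the centre of the channel between the two ribs. The ribs run along y, 6 mm high, 58 mm apart inside. When the shelf is level this point is 74 mm above the bench and its x and y axes are the rest's, z up.
- tacho: Black handheld tachometer lying display up: body 50 mm wide (its x) x 150 mm long (its y) x 36 mm high, about 0.3 kg. Origin in the centre of the underside. The steel probe with a rubber tip sticks 30 mm out of the middle of its +y end.
- probe_tip (a point): Tip of the tachometer's probe: 105 mm from the tachometer's origin along its +y, 18 mm above its underside.
- timer: Bystander: small white bench timer, 60 x 70 x 28 mm, origin under its centre.
- weight: Bystander: steel calibration weight with a knob, 44 mm across, 60 mm high, origin under its centre.
- beaker: Bystander: white open beaker, 60 mm across, 65 mm high, origin under its centre.
- sanitizer: Bystander: white bottle, 60 mm across, 150 mm high, origin under its centre.
- screwdriver: Bystander: screwdriver lying on the bench.
- tube_rack: Bystander: white block with eight holes, 60 x 130 x 35 mm, origin under its centre.
Things that resemble listed ones, but are neither listed nor needed, are in the scene too. There is more than one size of the tacho; the one meant has the size given above.

How it is judged:
By the outcome, as a careful person would: the job done as asked, in the order asked, and still so for the second after the job is handed in, with the robot touching nothing.
It also fails if it takes over 70 s, if anything falls off the work surface, if the arm or the gripper's body presses on something with over 40 N, if the wrist force passes 120 N, or if a joint passes its speed limit or range.

ROBOT

A 7-joint arm with a two-finger parallel gripper is mounted at the origin on the work surface. World frame = base frame: x ahead of the robot, y to its left, z up, the work surface at z = 0. Lengths are in m, angles in rad, forces in N, time in s.
With the tool pointing down it reaches from about 0.4 to 0.85 m from the base axis. Payload 10.4 kg.
Tool frame: the origin (TCP) lies on the centre line of the jaws, within the pads' length; the fingertips stand 11 mm ahead of it and the grasp point (between the pads) lies 8 mm behind it (tip_reach is the distance from the TCP to the fingertips, in m); z points along the fingers, y is the line along which they close (so a half turn about z gives the same grasp; the last joint's range is limited). The gripper opens to 85 mm and grips with 20 to 120 N. Pads are 22 mm wide; open, the fingers measure 114 mm over their backs; the gripper's body (76 mm by 85 mm) begins 54 mm behind the grasp point. The pads swing forward as they close: fully open they stand 13 mm farther back than shut.
Start: joints at [-1.149, 0.332, -0.065, 1.46, 0.022, 1.35, -0.088], TCP at [0.269, 0.564, 0.242] pointing down, gripper open.
Joint ranges: [-2.6, 2.6], [-0.5, 2.12], [-1.47, 1.34], [0.16, 2.42], [-1.27, 4.41], [0.06, 2.06], [-2.6, 2.6]. Speed limits (rad/s): [2.22, 2.22, 2.79, 2.79, 3.14, 3.14, 3.14].

INTERFACE

Orientations are given as a unit quaternion [x, y, z, w].
In Python, from workcell import get_obs, camera, hand_in, tip_reach gives the robot as it stands. The module is installed in compiled form; this text tells all that it offers.
- The arm moves only by the tool move_arm, never from a script. Its argument "plan" is a list of rows, each an object with "delta_pos": the shift along the tool's x, y, z in m, a list of three; "turn": the turn, a rotation vector about the tool's x, y, z in rad, a list of three; "fingers": the closure, from 0 (fully open) to 1 (shut). A call has 1 to 12 rows; each row is the pose to reach, as a shift and turn from the pose commanded when the call began, along the tool's axes at that moment; what a row does not reach only later rows make up. A row lasts 1/8 s, in which the tool goes at most 62.5 mm and 10.7 degrees, less where a joint would pass 70% of its speed; a pose out of reach is approached as far as the arm can. A call with a gripper value outside its range is refused whole. The fingers move at their own pace and stop on an object; "force" is the grip in N (left out, the last holds). Time passes only in rows, so rows that repeat a pose let the fingers close. It gives the time, the measured TCP pose, the force, the opening and the grip force at its end, in the units of the state.
- get_obs(): the state, without advancing time (a new reading comes with each control period).
- camera(name): name is "scene" or "side" or "wrist"; returns a dict with "color" (480x640x3 uint8, red, green, blue), "range_z" (480x640 float32, m along the optical axis (not along the pixel's ray), 0 where there is no reading), "fx", "fy", "cx", "cy" (pixels), "R" (3x3) and "t" (3): a world point X has camera coordinates R X + t; the wrist camera has in their place "tool_from_camera" (4x4, takes a point from camera to tool coordinates, whose origin is the TCP and whose axes are the flange's). Camera axes: x right, y down, z forward; pixel columns grow to the right and rows downward; lengths in m; the calibration is good to about 2 mm. A picture is of the moment at which its call begins: read the wrist's pose just before it.
- hand_in(): hands the job in; it is judged then, once.
The state is a dict: "clock": time; "joint_pos": joint angles; "joint_velocities": joint speeds; "tau": joint torques, N m; "position": TCP position; "ee_rot": TCP orientation; "ft_force": force on the tool from outside, world axes, zero at the start; "torque": the same for the moment, N m; "grip_width": opening from 0.0 (shut) to 1.0 (fully open); "grasp_force": force on a finger pad.
Only numpy, scipy, OpenCV 4.12 (cv2) and the standard library are available. Lean on these libraries where they do the work, as an engineer would, in place of code of your own. Each camera call takes 0.05 s, during which the arm holds its last target. There are 200 camera calls.

## Working session

There is one attempt and no reset: what is moved stays moved. The work goes in short steps, Python scripts to look and compute and a tool call to move; the robot and the scene stay as the last step left them, time stands still between calls to the robot, and variables do not carry over. Pictures are saved under pics/ and viewed, at most 10 in all, crops included, and the job is handed in when it is done.

Besides the shell and the picture viewer there is one more tool, called after "Emit:" by a JSON object that holds its "op" and its "data". move_arm: Moves the arm, as the interface text tells. Its arguments: {"type":"object","properties":{"plan":{"type":"array","items":{"type":"object","properties":{"delta_pos":{"type":"array","items":{"type":"number"}},"turn":{"type":"array","items":{"type":"number"}},"fingers":{"type":"number"}}}},"force":{"type":"number"}},"required":["plan"]}

```bash
mkdir -p pics; cat > h.py <<'E'
import numpy as np, cv2
from workcell import *
def cloud(c):
    z=c["range_z"]; v,u=np.mgrid[0:480,0:640]
    p=np.stack([(u-c["cx"])/c["fx"]*z,(v-c["cy"])/c["fy"]*z,z],-1)
    return (p-c["t"])@c["R"], z>0
def save(c,n): cv2.imwrite("pics/"+n+".png",c["color"][:,:,::-1])
E
python3 - <<'E'
from h import *
o=get_obs(); print({k:np.round(v,3) for k,v in o.items()},tip_reach)
for n in ("scene","side"):
    c=camera(n); save(c,n+"0"); np.savez(n+"0.npz",**c); print(n,c["fx"],-c["R"].T@c["t"],(c["range_z"]>0).mean())
E
```

```text
{'clock': np.float64(0.0), 'joint_pos': array([-1.149,  0.333, -0.065,  1.461,  0.022,  1.35 , -0.088]), 'joint_velocities': array([ 0.   , -0.   ,  0.   , -0.001, -0.   , -0.001, -0.   ]), 'tau': array([ 1.0000e-03, -6.2545e+01,  5.0000e-02, -3.9159e+01,  1.6000e-02,
        1.0000e-02,  0.0000e+00]), 'position': array([0.269, 0.564, 0.242]), 'ee_rot': array([ 0.221,  0.975, -0.001, -0.   ]), 'ft_force': array([ 0.168,  0.359, -0.621]), 'torque': array([0.02 , 0.062, 0.02 ]), 'grasp_force': np.float64(0.0), 'grip_width': np.float64(1.002)} 0.011
scene 608.0596204494052 [1.28160724 0.83508378 0.84775484] 0.9959407552083334
side 571.7184096182405 [ 0.43927493 -0.67779415  0.92849914] 0.99583984375
```

View pics/scene0.png

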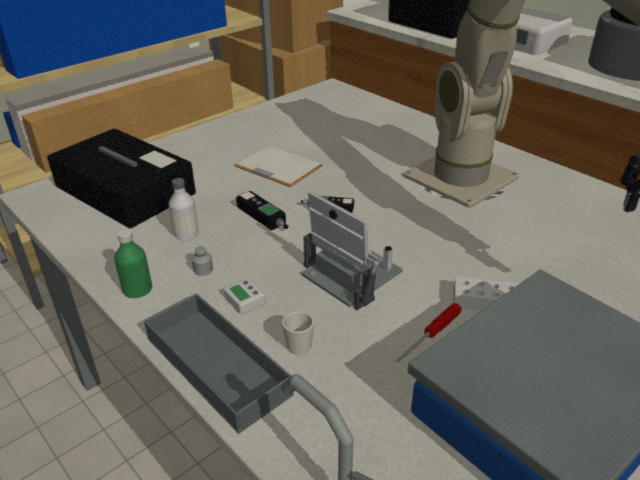

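View pics/side0.png

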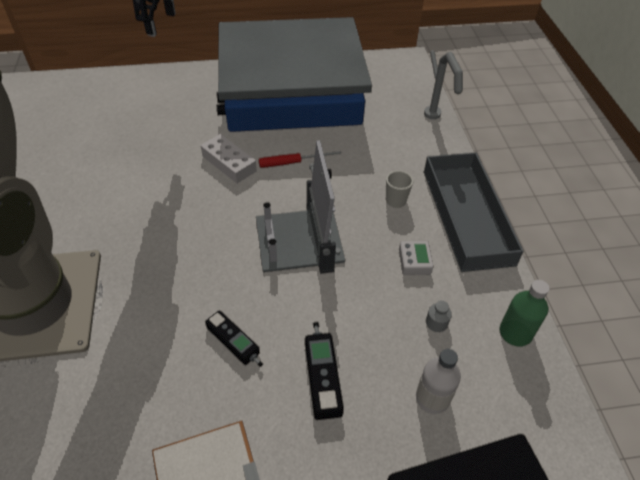

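The scene view has the rest at about (340,250) with the shelf upright. The large tacho is at (262,210) there and (323,375) in the side view, and the smaller look-alike is at (232,338) in the side view. The strut end is not clear yet. I'll measure these next.

```bash
python3 - <<'E'
from h import *
S={n:dict(np.load(n+"0.npz")) for n in("scene","side")}
A=[]
for n in S:
    P,m=cloud(S[n]); C=S[n]["color"].astype(int)
    S[n]["P"]=P; 
    if n=="side":
        box={"big":(295,330,350,425),"small":(200,305,262,368),"restfoot":(250,140,350,275)}
    else: box={"big":(232,188,292,232),"small":(300,192,358,216)}
    for k,(a,b,c_,d) in box.items():
        q=P[b:d,a:c_].reshape(-1,3); col=C[b:d,a:c_].reshape(-1,3)
        if k!="restfoot":
            s=q[(q[:,2]>.024)&(q[:,2]<.06)]
            r=cv2.minAreaRect((s[:,:2]*1000).astype(np.float32)); print(n,k,len(s),np.round(r[0],1),np.round(r[1],1),r[2],"ztop",np.percentile(s[:,2],[50,90]))
            # display/label colours
            cc=col[(q[:,2]>.024)&(q[:,2]<.06)]
            g=(cc[:,1]-cc[:,0]>15); w=cc.min(1)>110
            print("  green",s[g].mean(0).round(4),"white",s[w].mean(0).round(4),g.sum(),w.sum())
for n in S:
    b=(250,140,350,280) if n=="side" else (295,185,410,312)
    q=S[n]["P"][b[1]:b[3],b[0]:b[2]].reshape(-1,3)
    for lo,hi in((.006,.014),(.03,.08),(.1,.21)):
        s=q[(q[:,2]>lo)&(q[:,2]<hi)&(q[:,0]>.3)]
        r=cv2.minAreaRect((s[:,:2]*1000).astype(np.float32)); print(n,lo,len(s),np.round(r[0],1),np.round(r[1],1),round(r[2],1),s[:,2].max(), s.min(0).round(3),s.max(0).round(3))
# zoom montage
a=cv2.resize(S["scene"]["color"][185:315,290:415],None,fx=4,fy=4); 
cv2.imwrite("pics/z.png",a[:,:,::-1])
E
```

```text
scene big 745 [ 530.3 -219.9] [ 56.5 159.6] 0.5653892755508423 ztop [0.03383417 0.03696769]
  green [ 0.5292 -0.1876  0.0359] white [ 0.5278 -0.2797  0.0349] 97 61
scene small 163 [ 368.6 -114.3] [39.  86.5] 29.845474243164062 ztop [0.02625777 0.02837743]
  green [ 0.3819 -0.1481  0.0264] white [ 0.3527 -0.0952  0.0268] 9 29
side big 2396 [ 527.3 -221.9] [161.7  50.4] 89.19963073730469 ztop [0.03641178 0.03897963]
  green [ 0.5275 -0.1904  0.0383] white [ 0.5265 -0.2812  0.0371] 273 236
side small 1117 [ 374.8 -130.9] [ 38.8 117. ] 37.59085464477539 ztop [0.02784605 0.0303337 ]
  green [ 0.3908 -0.1516  0.0294] white [ 0.3486 -0.0962  0.0283] 153 93
scene 0.006 1159 [491.  13.] [421.5 211.6] 67.9 0.013998591022077822 [ 0.337 -0.185  0.006] [0.614 0.196 0.014]
scene 0.03 1685 [507.2  66.3] [473.5 194.7] 45.0 0.0799666955738928 [ 0.39  -0.152  0.03 ] [0.742 0.215 0.08 ]
scene 0.1 2399 [578.3 115.1] [ 24.7 194.1] 2.4 0.20079073349445542 [0.563 0.018 0.1  ] [0.591 0.212 0.201]
side 0.006 3217 [525.6 193.1] [407.5 213.6] 81.4 0.013965279397953775 [ 0.435 -0.008  0.006] [0.662 0.396 0.014]
side 0.03 975 [510.2 164.9] [124.5 342.8] 4.4 0.07997151340464545 [ 0.437 -0.003  0.03 ] [0.585 0.331 0.08 ]
side 0.1 1264 [573.  110.8] [ 24.8 192.1] 2.0 0.20334284769721442 [0.558 0.015 0.1  ] [0.586 0.207 0.203]
```

View pics/z.png

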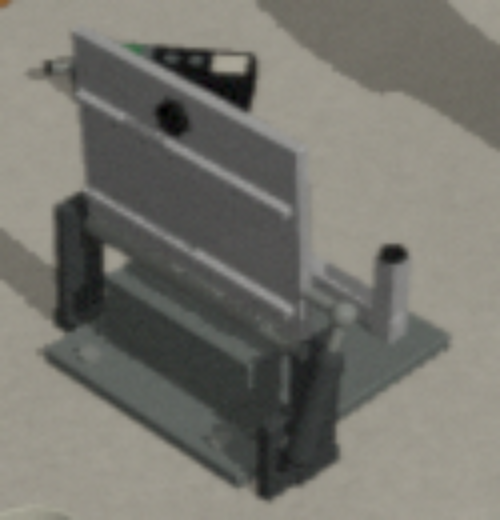

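The zoom shows the ribbed face towards world +x and the black thumb pad near the top. The strut is at the near right, on the world +y side, so the rest's frame is roughly the world's. Next I'll fit the face plane, the pad and the tacho accurately.

```bash
python3 - <<'E'
from h import *
c=dict(np.load("scene0.npz")); P,m=cloud(c); C=c["color"].astype(int)
reg=np.zeros((480,640),bool); reg[185:285,300:380]=1
f=reg&(P[...,2]>.085)&(P[...,2]<.205)&(P[...,0]>.55)&(P[...,0]<.6)
q=P[f]
k=np.ones(len(q),bool)
for i in range(8):
    mu=q[k].mean(0); n=np.linalg.svd(q[k]-mu)[2][2]; n*=np.sign(n[0]); d=(q-mu)@n; k=abs(d)<.003
print("face n",n,"yaw",np.arctan2(n[1],n[0]),"tilt",np.arcsin(n[2]),"mu",mu,k.sum(),len(q))
s=q[k]; print("y range",np.percentile(s[:,1],[.3,1,99,99.7]),"z",np.percentile(s[:,2],[1,99,99.7]))
for lo,hi in((.1,.12),(.12,.14),(.16,.18)):
    t=s[(s[:,2]>lo)&(s[:,2]<hi)]; print(lo,np.percentile(t[:,1],[0,1,99,100]).round(4))
# pad
dark=f&(C.max(2)<60)&(P[...,2]>.15); r=P[dark]; print("pad",dark.sum(),r.mean(0),np.median(r,0),"h",np.percentile((r-mu)@n,[10,50,90]),np.argwhere(dark).mean(0))
# hinge cheeks: dark, tall 84mm
ch=reg&(P[...,2]>.07)&(P[...,2]<.09)&(C.max(2)<70); 
for sgn in (0,1):
    reg2=ch&((P[...,1]>.11) if sgn else (P[...,1]<.11)); r=P[reg2]; print("cheek",len(r), r.mean(0) if len(r) else 0, r.min(0),r.max(0))
# foot
for nm in("scene","side"):
    c=dict(np.load(nm+"0.npz"));P,m=cloud(c);C=c["color"].astype(int)
    b=(250,140,350,280) if nm=="side" else (295,185,410,312)
    reg=np.zeros((480,640),bool);reg[b[1]:b[3],b[0]:b[2]]=1
    g=reg&(P[...,2]>.005)&(P[...,2]<.015)&(P[...,0]>.43)&(P[...,0]<.64)&(P[...,1]>0)&(P[...,1]<.24)&(C[...,2]-C[...,0]>2)
    g=cv2.morphologyEx(g.astype(np.uint8),cv2.MORPH_OPEN,np.ones((3,3)))>0
    r=P[g]; R=cv2.minAreaRect((r[:,:2]*1000).astype(np.float32)); print(nm,"foot",len(r),R,np.percentile(r,[.5,99.5],axis=0).round(4))
    # posts
    g=reg&(P[...,2]>.045)&(P[...,2]<.08)&(P[...,0]<.5)&(P[...,0]>.4)&(P[...,1]>0)&(P[...,1]<.24)
    r=P[g]; print(" posts",len(r),r.min(0).round(3),r.max(0).round(3))
E
```

```text
face n [ 0.99697498  0.02269408 -0.07433613] yaw 0.022759003272874948 tilt -0.07440476619489472 mu [0.57539678 0.10841173 0.14607328] 2071 2724
y range [0.02027672 0.02216476 0.20474073 0.20823039] z [0.08644327 0.19938969 0.20022865]
0.1 [0.0202 0.0237 0.2089 0.2113]
0.12 [0.0201 0.0223 0.1796 0.1812]
0.16 [0.0193 0.0211 0.1805 0.1817]
pad 60 [0.58609064 0.10160018 0.18475466] [0.58617496 0.10194597 0.18488198] h [0.00489942 0.0081673  0.01025084] [213.81666667 332.51666667]
cheek 62 [0.5776894  0.02465671 0.07687746] [0.5682755  0.00800375 0.07005303] [0.58818491 0.10773515 0.08398039]
cheek 141 [0.57850022 0.19567151 0.07956965] [0.55639709 0.11115098 0.07006242] [0.59088513 0.21284188 0.0898353 ]Traceback (most recent call last):
  File "<stdin>", line 26, in <module>
    return _quantile_unchecked(
        a, q, axis, out, overwrite_input, method, keepdims, weights)
    return _ureduce(a,
                    func=_quantile_ureduce_func,
    ...<5 lines>...
                    overwrite_input=overwrite_input,
                    method=method)
    r = func(a, **kwargs)
    result = _quantile(arr,
                       quantiles=q,
    ...<2 lines>...
                       out=out,
                       weights=wgt)
    slices_having_nans = np.isnan(arr[-1, ...])
                                  ~~~^^^^^^^^^
IndexError: index -1 is out of bounds for axis 0 with size 0
```

Shelf angle is about 1.65 rad, hinge near (0.565, 0.101) and pad at about (0.586, 0.101, 0.185). I'll move to the +x side with the gripper shut and the tool aligned.

Emit:
{"op": "move_arm", "data": {"plan": [{"delta_pos": [-0.05, -0.025, -0.01], "turn": [0, 0, -0.1], "fingers": 1}, {"delta_pos": [-0.1, -0.05, -0.03], "turn": [0, 0, -0.2], "fingers": 1}, {"delta_pos": [-0.15, -0.075, -0.03], "turn": [0, 0, -0.3], "fingers": 1}, {"delta_pos": [-0.2, -0.1, -0.03], "turn": [0, 0, -0.446], "fingers": 1}, {"delta_pos": [-0.25, -0.125, -0.03], "turn": [0, 0, -0.446], "fingers": 1}, {"delta_pos": [-0.3, -0.15, -0.03], "turn": [0, 0, -0.446], "fingers": 1}, {"delta_pos": [-0.35, -0.175, -0.03], "turn": [0, 0, -0.446], "fingers": 1}, {"delta_pos": [-0.4, -0.2, -0.03], "turn": [0, 0, -0.446], "fingers": 1}, {"delta_pos": [-0.45, -0.225, -0.03], "turn": [0, 0, -0.446], "fingers": 1}, {"delta_pos": [-0.5, -0.25, -0.03], "turn": [0, 0, -0.446], "fingers": 1}, {"delta_pos": [-0.525, -0.262, -0.03], "turn": [0, 0, -0.446], "fingers": 1}, {"delta_pos": [-0.525, -0.262, -0.03], "turn": [0, 0, -0.446], "fingers": 1}]}}

```text
clock: 1.6
position: [0.6308, 0.099, 0.2714]
ee_rot: [0.001, 1.0, -0.001, -0.0]
ft_force: [0.5, 0.1, 0.5]
grip_width: 0.002
grasp_force: 0.0
```

Emit:
{"op": "move_arm", "data": {"plan": [{"delta_pos": [0, 0.002, 0.04], "fingers": 1}, {"delta_pos": [0, 0.002, 0.086], "fingers": 1}, {"delta_pos": [0, 0.002, 0.086], "fingers": 1}, {"delta_pos": [0.015, 0.002, 0.086], "fingers": 1}, {"delta_pos": [0.02, 0.002, 0.086], "fingers": 1}, {"delta_pos": [0.025, 0.002, 0.086], "fingers": 1}, {"delta_pos": [0.03, 0.002, 0.086], "fingers": 1}, {"delta_pos": [0.035, 0.002, 0.086], "fingers": 1}, {"delta_pos": [0.035, 0.002, 0.086], "fingers": 1}]}}

```text
validation failed for argument at $.pl...
```

```bash
python3 - <<'E'
from h import *
c=camera("side"); cv2.imwrite("pics/s1.png",cv2.resize(c["color"][80:300,200:420],None,fx=2.7,fy=2.7)[:,:,::-1])
print(get_obs()["ft_force"])
E
```

```text
[-0.46690577  0.51428171  0.0275813 ]
```

View pics/s1.png

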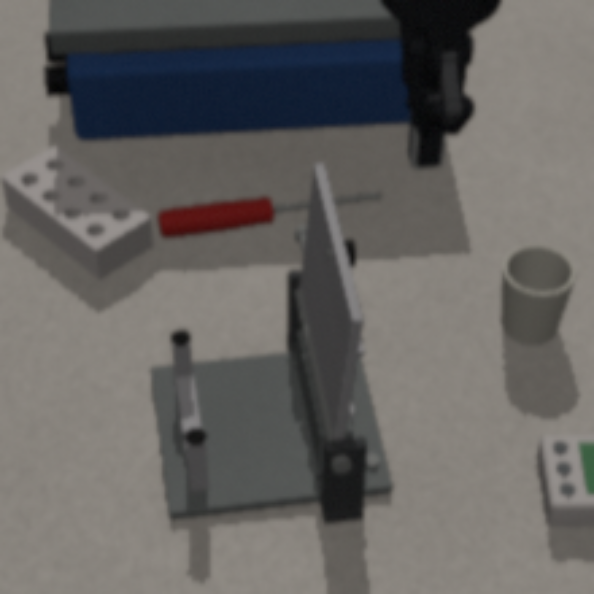

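The move was refused because "turn" is required. The picture shows the finger tips at (427,160), clear of the shelf on its +x side, with the pad at (350,250). I'll resend it.

Emit:
{"op": "move_arm", "data": {"plan": [{"delta_pos": [0, 0.002, 0.04], "turn": [0, 0, 0], "fingers": 1}, {"delta_pos": [0, 0.002, 0.086], "turn": [0, 0, 0], "fingers": 1}, {"delta_pos": [0, 0.002, 0.086], "turn": [0, 0, 0], "fingers": 1}, {"delta_pos": [0.015, 0.002, 0.086], "turn": [0, 0, 0], "fingers": 1}, {"delta_pos": [0.02, 0.002, 0.086], "turn": [0, 0, 0], "fingers": 1}, {"delta_pos": [0.025, 0.002, 0.086], "turn": [0, 0, 0], "fingers": 1}, {"delta_pos": [0.03, 0.002, 0.086], "turn": [0, 0, 0], "fingers": 1}, {"delta_pos": [0.035, 0.002, 0.086], "turn": [0, 0, 0], "fingers": 1}, {"delta_pos": [0.035, 0.002, 0.086], "turn": [0, 0, 0], "fingers": 1}]}}

```text
clock: 2.78
position: [0.596, 0.1038, 0.187]
ee_rot: [-0.001, 1.0, 0.0, 0.002]
ft_force: [7.2, 0.3, -1.1]
grip_width: -0.002
grasp_force: 3.0
```

Emit:
{"op": "move_arm", "data": {"plan": [{"delta_pos": [0.006, 0, 0], "turn": [0, 0, 0], "fingers": 1}, {"delta_pos": [0.012, 0, 0], "turn": [0, 0, 0], "fingers": 1}, {"delta_pos": [0.018, 0, 0], "turn": [0, 0, 0], "fingers": 1}, {"delta_pos": [0.024, 0, 0], "turn": [0, 0, 0], "fingers": 1}, {"delta_pos": [0.03, 0, 0], "turn": [0, 0, 0], "fingers": 1}]}}

```text
clock: 3.4
position: [0.5669, 0.1033, 0.188]
ee_rot: [-0.0, 1.0, 0.0, 0.003]
ft_force: [5.8, -2.3, 3.9]
grip_width: -0.0
grasp_force: 3.0
```

Emit:
{"op": "move_arm", "data": {"plan": [{"delta_pos": [0.006, 0, 0], "turn": [0, 0, 0], "fingers": 1}, {"delta_pos": [0.012, 0, 0], "turn": [0, 0, 0], "fingers": 1}, {"delta_pos": [0.018, 0, 0], "turn": [0, 0, 0], "fingers": 1}, {"delta_pos": [0.024, 0, 0.001], "turn": [0, 0, 0], "fingers": 1}, {"delta_pos": [0.03, 0, 0.003], "turn": [0, 0, 0], "fingers": 1}, {"delta_pos": [0.036, 0, 0.005], "turn": [0, 0, 0], "fingers": 1}]}}

```text
clock: 4.15
position: [0.5285, 0.1037, 0.1811]
ee_rot: [-0.001, 1.0, 0.0, -0.0]
ft_force: [0.7, 0.2, -0.1]
grip_width: 0.004
grasp_force: 0.7
```

```bash
cat >> h.py <<'E'
def shelf(save_as=None):
    for n in("scene","side"):
        c=camera(n); P,m=cloud(c)
        f=(P[...,2]>.066)&(P[...,2]<.21)&(P[...,0]>.42)&(P[...,0]<.6)&(P[...,1]>.025)&(P[...,1]<.075)
        q=P[f]; print(n,len(q),np.percentile(q,[2,50,98],axis=0).round(3).tolist())
        if save_as: save(c,save_as+n)
        np.savez("last_"+n+".npz",**c)
E
python3 -c "
from h import *
shelf(); print(get_obs()['ft_force'])"
```

```text
scene 1108 [[0.506, 0.026, 0.07], [0.539, 0.049, 0.122], [0.573, 0.074, 0.178]]
side 669 [[0.466, 0.026, 0.068], [0.528, 0.048, 0.134], [0.57, 0.074, 0.184]]
[-1.95192247e-04  1.58154474e-01 -3.52865924e-01]
```

The shelf is at about 1.0 rad, right at the balance point. A bit more push should take it over.

Emit:
{"op": "move_arm", "data": {"plan": [{"delta_pos": [0.006, 0, 0.004], "turn": [0, 0, 0], "fingers": 1}, {"delta_pos": [0.012, 0, 0.008], "turn": [0, 0, 0], "fingers": 1}, {"delta_pos": [0.018, 0, 0.012], "turn": [0, 0, 0], "fingers": 1}, {"delta_pos": [0.024, 0, 0.016], "turn": [0, 0, 0], "fingers": 1}, {"delta_pos": [0.024, 0, 0.016], "turn": [0, 0, 0], "fingers": 1}, {"delta_pos": [0.024, 0, 0.016], "turn": [0, 0, 0], "fingers": 1}, {"delta_pos": [0.024, 0, 0.016], "turn": [0, 0, 0], "fingers": 1}]}}

```text
clock: 5.12
position: [0.5053, 0.1037, 0.1654]
ee_rot: [-0.001, 1.0, 0.0, 0.0]
ft_force: [0.0, 0.5, 0.4]
grip_width: -0.002
grasp_force: 0.0
```

```bash
python3 -c "
from h import *
shelf('b'); print(get_obs()['ft_force'])"
```

```text
scene 833 [[0.44, 0.026, 0.068], [0.513, 0.051, 0.073], [0.574, 0.074, 0.081]]
side 1351 [[0.438, 0.026, 0.071], [0.502, 0.05, 0.075], [0.568, 0.074, 0.082]]
[ 1.24102109  0.96558524 -0.20893667]
```

It snapped level. Now I'll locate the pad, the shelf outline and the ribs.

```bash
python3 - <<'E'
from h import *
for n in("scene","side"):
    c=dict(np.load("last_"+n+".npz")); P,m=cloud(c); C=c["color"].astype(int)
    f=(P[...,2]>.064)&(P[...,2]<.092)&(P[...,0]>.41)&(P[...,0]<.57)&(P[...,1]>.0)&(P[...,1]<.215)
    b=f&(C.min(2)>75)
    b=cv2.morphologyEx(b.astype(np.uint8),cv2.MORPH_OPEN,np.ones((3,3)))>0
    q=P[b]; R=cv2.minAreaRect((q[:,:2]*1000).astype(np.float32)); print(n,"shelf",b.sum(),R,np.percentile(q,[.5,99.5],axis=0).round(4).tolist())
    # edges: free edge line x_min per y bin, side edges per x bin
    ys=np.arange(.035,.17,.01); e=[np.percentile(q[abs(q[:,1]-y)<.004,0],2) for y in ys]; print(" free edge fit",np.polyfit(ys-.1,e,1))
    for p in(2,98):
        xs=np.arange(.455,.55,.01); e=[np.percentile(q[abs(q[:,0]-x)<.004,1],p) for x in xs]; print(" side",p,np.polyfit(xs-.5,e,1))
    d=f&(C.max(2)<60)&(P[...,0]<.475)&(P[...,1]>.06)&(P[...,1]<.15); r=P[d]
    print(" pad",d.sum(),r.mean(0).round(4),np.percentile(r,[10,50,90],axis=0).round(4).tolist(),np.argwhere(d).mean(0), "face z",np.median(P[b&(P[...,0]<.47)][:,2]))
E
```

```text
scene shelf 2691 ((502.91754150390625, 114.3864974975586), (135.16400146484375, 192.70697021484375), 0.9149526357650757) [[0.4368, 0.02, 0.0661], [0.5691, 0.2063, 0.0809]]
 free edge fit [-0.03684867  0.44186514]
 side 2 [0.02522945 0.02352423]
 side 98 [0.19276844 0.18302276]
 pad 40 [0.4532 0.0997 0.0807] [[0.4469, 0.0931, 0.079], [0.4536, 0.0994, 0.081], [0.4592, 0.1064, 0.0827]] [230.275 375.625] face z 0.0723559864117527
side shelf 3916 ((502.15802001953125, 94.99762725830078), (136.55169677734375, 168.0054473876953), 1.2768759727478027) [[0.4342, 0.0151, 0.0694], [0.5685, 0.1748, 0.0831]]
 free edge fit [-0.02014056  0.43690437]
 side 2 [0.01888977 0.01686748]
 side 98 [0.00857605 0.17052514]
 pad 54 [0.4489 0.091  0.0826] [[0.4436, 0.0851, 0.0798], [0.4488, 0.0898, 0.0831], [0.4543, 0.0987, 0.0848]] [218.74074074 261.40740741] face z 0.0742243097139076
```

View pics/bside.png

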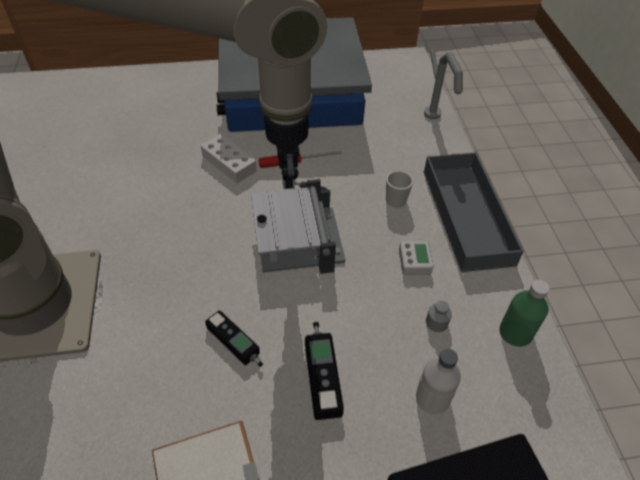

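The side view confirms the shelf is level, with the pad at (262,219). The two fixed cameras differ by a few mm, so I'll rise and use the wrist camera.

Emit:
{"op": "move_arm", "data": {"plan": [{"delta_pos": [0, 0, -0.05], "turn": [0, 0, 0], "fingers": 1}, {"delta_pos": [0, 0, -0.11], "turn": [0, 0, 0], "fingers": 1}, {"delta_pos": [0, 0, -0.16], "turn": [0, 0, 0], "fingers": 1}, {"delta_pos": [0, 0, -0.16], "turn": [0, 0, 0], "fingers": 1}, {"delta_pos": [0, 0, -0.16], "turn": [0, 0, 0], "fingers": 1}]}}

```text
clock: 5.85
position: [0.5049, 0.1036, 0.3245]
ee_rot: [-0.001, 1.0, -0.0, -0.0]
ft_force: [-0.5, -0.6, -0.0]
grip_width: 0.0
grasp_force: 0.0
```

```bash
cat >> h.py <<'E'
from scipy.spatial.transform import Rotation as Rn
def wcloud():
    o=get_obs(); c=camera("wrist"); T=np.array(c["tool_from_camera"])
    R=Rn.from_quat(o["ee_rot"]).as_matrix(); M=np.eye(4); M[:3,:3]=R; M[:3,3]=o["position"]; M=M@T
    c=dict(c); c["R"]=M[:3,:3].T; c["t"]=-M[:3,:3].T@M[:3,3]
    P,m=cloud(c); return c,P,m
E
python3 - <<'E'
from h import *
c,P,m=wcloud(); save(c,"w1"); np.savez("w1.npz",**c); print(c["tool_from_camera"].round(3),c["fx"],get_obs()["position"])
E
```

```text
[[ 0.    -0.964 -0.266  0.067]
 [ 1.     0.     0.     0.   ]
 [ 0.    -0.266  0.964 -0.132]
 [ 0.     0.     0.     1.   ]] 336.02696673269816 [0.50465108 0.10356061 0.32396944]
```

View pics/w1.png

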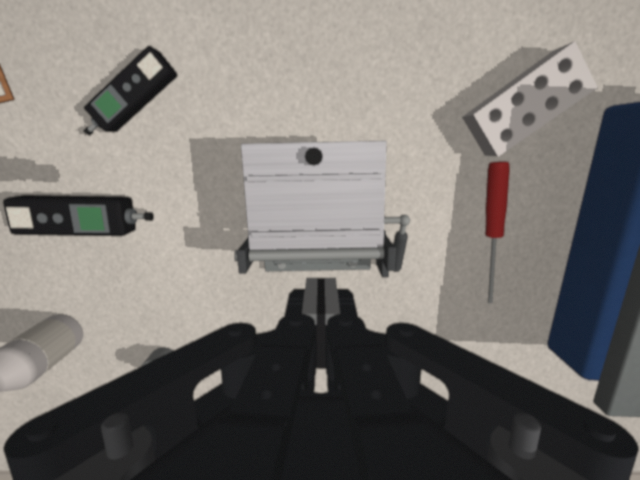

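The wrist view shows the whole shelf, with the pad at (314,156) and the ribs at rows ~179 and ~231. The strut is on the right, which is +y, and the large tacho is at (70,215) with its probe towards +y. I'll measure by casting rays onto planes at known heights.

```bash
cat >> h.py <<'E'
def onz(c,uv,z):
    uv=np.atleast_2d(uv).astype(float); d=np.c_[(uv[:,0]-c["cx"])/c["fx"],(uv[:,1]-c["cy"])/c["fy"],np.ones(len(uv))]@c["R"]
    o=-c["R"].T@c["t"]; return (o+d*((z-o[2])/d[:,2])[:,None])[:,:2]
def fitrect(c,mask,z):
    k=cv2.findContours(mask.astype(np.uint8),0,cv2.CHAIN_APPROX_NONE)[0]; k=max(k,key=cv2.contourArea)[:,0]
    return cv2.minAreaRect((onz(c,k,z)*1000).astype(np.float32))
E
cat > meas.py <<'E'
from h import *
import sys
c=dict(np.load(sys.argv[1])); P,m=cloud(c); C=c["color"].astype(int); u,v=np.meshgrid(np.arange(640),np.arange(480))
def box(a,b,e,f): return (u>=a)&(u<e)&(v>=b)&(v<f)
# pad
d=box(295,138,335,176)&(C.max(2)<60); print("pad",d.sum(),onz(c,np.argwhere(d).mean(0)[::-1],.08), "zrange",np.percentile(P[d][:,2],[10,50,90]))
g=cv2.GaussianBlur(C.mean(2),(3,3),0)
print("face z",np.median(P[box(260,190,370,220)][:,2]), "rib z", np.median(P[box(260,178,370,180)][:,2]))
# side edges by gradient, rows 185-225 ; free edge columns
def sub(line):
    gr=abs(np.gradient(line)); i=gr.argmax(); return i+ (0 if i in(0,len(gr)-1) else .5*(gr[i-1]-gr[i+1])/(gr[i-1]-2*gr[i]+gr[i+1]))
L=onz(c,[(230+sub(g[r,230:265]),r) for r in range(185,225)],.074); R_=onz(c,[(370+sub(g[r,370:396]),r) for r in range(185,212)],.074)
T=onz(c,[(k,130+sub(g[130:150,k])) for k in range(255,375)],.074)
for n,q,a,b in(("L",L,0,1),("R",R_,0,1),("T",T,1,0)):
    p=np.polyfit(q[:,a]-np.median(q[:,a]),q[:,b],1); p0=p; r=abs(np.polyval(p,q[:,a]-np.median(q[:,a]))-q[:,b]); k=r<=np.median(r)*2.5; p=np.polyfit((q[:,a]-np.median(q[:,a]))[k],q[k,b],1)
    print(n,"at",np.median(q[:,a]).round(4),"=",p[1].round(4),"slope",p[0].round(4))
# ribs: dark lines
for a,b in((170,190),(220,240)):
    cols=range(270,365); q=onz(c,[(k,a+g[a:b,k].argmin()) for k in cols],.074); p=np.polyfit(q[:,1]-.098,q[:,0],1); print("rib dark",p)
# tacho big
for nm,bx,zz in(("big",box(0,180,160,250),.036),):
    f=bx&(P[...,2]>.026)&(P[...,2]<.045); f=cv2.morphologyEx(f.astype(np.uint8),cv2.MORPH_OPEN,np.ones((9,9)))
    print(nm,fitrect(c,f,.034),np.median(P[f>0][:,2]))
E
python3 meas.py w1.npz
```

```text
pad 187 [[0.44853334 0.09585836]] zrange [0.0817681  0.08268501 0.08364825]
face z 0.07383648412253091 rib z 0.07970612764205783
L at 0.5029 = 0.0183 slope 0.0234
R at 0.4952 = 0.1819 slope 0.0382
T at 0.0973 = 0.4339 slope 0.0144
rib dark [-0.01931352  0.46895069]
rib dark [-0.02333795  0.53316899]
big ((525.51513671875, -222.38531494140625), (153.26513671875, 49.58491134643555), 89.15264892578125) 0.036007116225986256
```

Pad is at (0.4485, 0.096), top at about 0.083; the seat is at about (0.5035, 0.097) with yaw about 0.021. I'll go above the pad and descend.

Emit:
{"op": "move_arm", "data": {"plan": [{"delta_pos": [0.03, -0.004, 0.0], "turn": [0, 0, 0], "fingers": 1}, {"delta_pos": [0.056, -0.0075, 0.05], "turn": [0, 0, 0], "fingers": 1}, {"delta_pos": [0.056, -0.0075, 0.1], "turn": [0, 0, 0], "fingers": 1}, {"delta_pos": [0.056, -0.0075, 0.15], "turn": [0, 0, 0], "fingers": 1}, {"delta_pos": [0.056, -0.0075, 0.19], "turn": [0, 0, 0], "fingers": 1}, {"delta_pos": [0.056, -0.0075, 0.215], "turn": [0, 0, 0], "fingers": 1}, {"delta_pos": [0.056, -0.0075, 0.22], "turn": [0, 0, 0], "fingers": 1}, {"delta_pos": [0.056, -0.0075, 0.224], "turn": [0, 0, 0], "fingers": 1}, {"delta_pos": [0.056, -0.0075, 0.226], "turn": [0, 0, 0], "fingers": 1}, {"delta_pos": [0.056, -0.0075, 0.226], "turn": [0, 0, 0], "fingers": 1}]}}

```text
clock: 7.15
position: [0.4494, 0.0962, 0.0998]
ee_rot: [-0.001, 1.0, 0.0, 0.0]
ft_force: [0.1, 0.1, -0.9]
grip_width: -0.001
grasp_force: 0.0
```

Emit:
{"op": "move_arm", "data": {"plan": [{"delta_pos": [0, 0, 0.002], "turn": [0, 0, 0], "fingers": 1}, {"delta_pos": [0, 0, 0.003], "turn": [0, 0, 0], "fingers": 1}, {"delta_pos": [0, 0, 0.004], "turn": [0, 0, 0], "fingers": 1}, {"delta_pos": [0, 0, 0.004], "turn": [0, 0, 0], "fingers": 1}]}}

```text
clock: 7.65
position: [0.4491, 0.0961, 0.0952]
ee_rot: [-0.001, 1.0, 0.0, -0.0]
ft_force: [-0.4, 0.4, -0.4]
grip_width: -0.002
grasp_force: 0.0
```

Emit:
{"op": "move_arm", "data": {"plan": [{"delta_pos": [0, 0, 0.001], "turn": [0, 0, 0], "fingers": 1}, {"delta_pos": [0, 0, 0.001], "turn": [0, 0, 0], "fingers": 1}]}}

```text
clock: 7.9
position: [0.4491, 0.0961, 0.0942]
ee_rot: [-0.001, 1.0, 0.0, -0.0]
ft_force: [0.1, 0.6, 0.1]
grip_width: -0.001
grasp_force: 0.0
```

Emit:
{"op": "move_arm", "data": {"plan": [{"delta_pos": [0, 0, 0.001], "turn": [0, 0, 0], "fingers": 1}, {"delta_pos": [0, 0, 0.001], "turn": [0, 0, 0], "fingers": 1}]}}

```text
clock: 8.15
position: [0.4492, 0.0961, 0.0939]
ee_rot: [-0.001, 1.0, 0.0, 0.0]
ft_force: [-3.6, -1.3, 8.7]
grip_width: -0.003
grasp_force: 4.4
```

Emit:
{"op": "move_arm", "data": {"plan": [{"delta_pos": [0, 0, 0.0003], "turn": [0, 0, 0], "fingers": 1}, {"delta_pos": [0, 0, 0.0003], "turn": [0, 0, 0], "fingers": 1}]}}

```text
clock: 8.4
position: [0.4492, 0.0961, 0.0939]
ee_rot: [-0.001, 1.0, 0.0, 0.0]
ft_force: [-5.3, -1.6, 11.6]
grip_width: 0.002
grasp_force: 6.2
```

Emit:
{"op": "move_arm", "data": {"plan": [{"delta_pos": [0, 0, 0], "turn": [0, 0, 0], "fingers": 1}, {"delta_pos": [0, 0, 0], "turn": [0, 0, 0], "fingers": 1}, {"delta_pos": [0, 0, 0], "turn": [0, 0, 0], "fingers": 1}, {"delta_pos": [0, 0, 0], "turn": [0, 0, 0], "fingers": 1}, {"delta_pos": [0, 0, 0], "turn": [0, 0, 0], "fingers": 1}]}}

```text
clock: 9.02
position: [0.4492, 0.0961, 0.0939]
ee_rot: [-0.001, 1.0, 0.0, 0.0]
ft_force: [-5.5, -1.8, 12.1]
grip_width: -0.001
grasp_force: 6.1
```

Emit:
{"op": "move_arm", "data": {"plan": [{"delta_pos": [0, 0, 0], "turn": [0, 0, 0], "fingers": 1}, {"delta_pos": [0, 0, 0], "turn": [0, 0, 0], "fingers": 1}, {"delta_pos": [0, 0, 0], "turn": [0, 0, 0], "fingers": 1}, {"delta_pos": [0, 0, 0], "turn": [0, 0, 0], "fingers": 1}, {"delta_pos": [0, 0, 0], "turn": [0, 0, 0], "fingers": 1}]}}

```text
clock: 9.65
position: [0.4492, 0.0961, 0.0939]
ee_rot: [-0.001, 1.0, 0.0, 0.0]
ft_force: [-4.8, -1.7, 12.9]
grip_width: -0.0
grasp_force: 6.1
```

Held at about 12 N for 1.25 s. I'll lift and go to the tacho.

Emit:
{"op": "move_arm", "data": {"plan": [{"delta_pos": [0, 0, -0.02], "turn": [0, 0, 0], "fingers": 1}, {"delta_pos": [0, 0, -0.07], "turn": [0, 0, 0], "fingers": 1}, {"delta_pos": [0, 0, -0.12], "turn": [0, 0, 0], "fingers": 1}, {"delta_pos": [-0.04, -0.05, -0.15], "turn": [0, 0, 0], "fingers": 0.6}, {"delta_pos": [-0.07, -0.1, -0.16], "turn": [0, 0, 0], "fingers": 0}, {"delta_pos": [-0.076, -0.16, -0.16], "turn": [0, 0, 0], "fingers": 0}, {"delta_pos": [-0.076, -0.22, -0.16], "turn": [0, 0, 0], "fingers": 0}, {"delta_pos": [-0.076, -0.27, -0.16], "turn": [0, 0, 0], "fingers": 0}, {"delta_pos": [-0.076, -0.318, -0.16], "turn": [0, 0, 0], "fingers": 0}, {"delta_pos": [-0.076, -0.318, -0.16], "turn": [0, 0, 0], "fingers": 0}]}}

```text
clock: 10.9
position: [0.5242, -0.2263, 0.2529]
ee_rot: [0.003, 1.0, -0.001, -0.0]
ft_force: [-0.3, 1.0, 0.4]
grip_width: 0.998
grasp_force: 0.0
```

```bash
python3 - <<'E'
from h import *
print(get_obs()["joint_pos"].round(2)); shelf()
E
```

```text
[-0.12  0.22  0.52  1.62 -0.11  1.34  1.98]
scene 830 [[0.441, 0.026, 0.069], [0.51, 0.051, 0.073], [0.574, 0.074, 0.08]]
side 814 [[0.436, 0.026, 0.071], [0.475, 0.05, 0.074], [0.515, 0.074, 0.081]]
```

Emit:
{"op": "move_arm", "data": {"plan": [{"delta_pos": [-0.001, 0.004, 0], "turn": [0, 0, 0.18], "fingers": 0}, {"delta_pos": [-0.001, 0.004, 0], "turn": [0, 0, 0.36], "fingers": 0}, {"delta_pos": [-0.001, 0.004, 0], "turn": [0, 0, 0.54], "fingers": 0}, {"delta_pos": [-0.001, 0.004, 0], "turn": [0, 0, 0.72], "fingers": 0}, {"delta_pos": [-0.001, 0.004, 0], "turn": [0, 0, 0.9], "fingers": 0}, {"delta_pos": [-0.001, 0.004, 0], "turn": [0, 0, 1.08], "fingers": 0}, {"delta_pos": [-0.001, 0.004, 0], "turn": [0, 0, 1.26], "fingers": 0}, {"delta_pos": [-0.001, 0.004, 0], "turn": [0, 0, 1.44], "fingers": 0}, {"delta_pos": [-0.001, 0.004, 0], "turn": [0, 0, 1.58], "fingers": 0}, {"delta_pos": [-0.001, 0.004, 0], "turn": [0, 0, 1.58], "fingers": 0}, {"delta_pos": [-0.001, 0.004, 0], "turn": [0, 0, 1.58], "fingers": 0}]}}

```text
clock: 12.38
position: [0.5267, -0.2169, 0.2529]
ee_rot: [0.708, 0.706, 0.0, -0.0]
ft_force: [0.4, -0.1, 0.3]
grip_width: 0.998
grasp_force: 0.0
```

```bash
python3 - <<'E'
from h import *
c,P,m=wcloud(); save(c,"w2"); np.savez("w2.npz",**c); o=get_obs(); print(o["position"],o["ee_rot"].round(4),o["ft_force"].round(1))
R=Rn.from_quat(o["ee_rot"]).as_matrix(); print(R.round(4))
f=(P[...,2]>.022)&(P[...,2]<.045)&(abs(P[...,0]-.525)<.05)&(abs(P[...,1]+.22)<.12)
f=cv2.morphologyEx(f.astype(np.uint8),cv2.MORPH_OPEN,np.ones((5,5)))
q=P[f>0]; print(fitrect(c,f,.035),cv2.minAreaRect((q[:,:2]*1000).astype(np.float32)),np.median(q[:,2]))
E
```

```text
[ 0.52667026 -0.21714862  0.25296682] [ 7.087e-01  7.056e-01  2.000e-04 -1.000e-04] [-1.2  1.1  0. ]
[[ 4.4e-03  1.0e+00  1.0e-04]
 [ 1.0e+00 -4.4e-03  4.0e-04]
 [ 4.0e-04  1.0e-04 -1.0e+00]]
((526.6825561523438, -221.39715576171875), (153.0869903564453, 49.236671447753906), 89.28214263916016) ((526.8087768554688, -209.48101806640625), (178.20513916015625, 50.077247619628906), 89.32520294189453) 0.03598141664794315
```

View pics/w2.png

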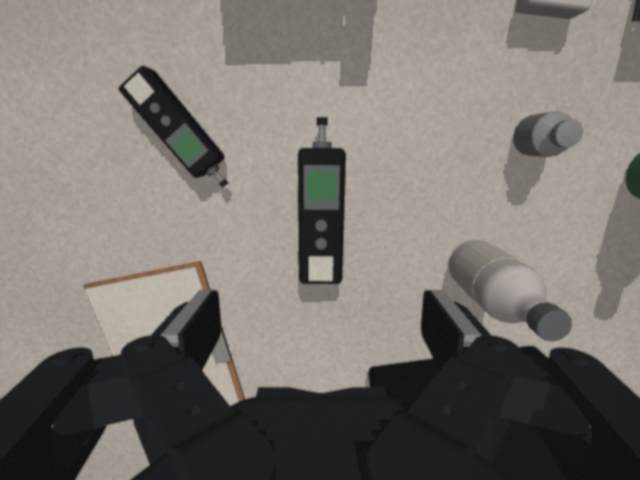

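Tacho is centred at (0.5267, -0.2214), yaw about -0.0125, display up at (322,187) with the probe towards +y. I'll descend and grip.

Emit:
{"op": "move_arm", "data": {"plan": [{"delta_pos": [-0.004, 0, 0.06], "turn": [0, 0, 0.008], "fingers": 0}, {"delta_pos": [-0.004, 0, 0.12], "turn": [0, 0, 0.008], "fingers": 0}, {"delta_pos": [-0.004, 0, 0.17], "turn": [0, 0, 0.008], "fingers": 0}, {"delta_pos": [-0.004, 0, 0.21], "turn": [0, 0, 0.008], "fingers": 0}, {"delta_pos": [-0.004, 0, 0.236], "turn": [0, 0, 0.008], "fingers": 0}, {"delta_pos": [-0.004, 0, 0.236], "turn": [0, 0, 0.008], "fingers": 0}, {"delta_pos": [-0.004, 0, 0.236], "turn": [0, 0, 0.008], "fingers": 0}]}}

```text
clock: 13.3
position: [0.5271, -0.2221, 0.0181]
ee_rot: [0.713, 0.702, 0.0, 0.001]
ft_force: [0.3, 0.9, 1.0]
grip_width: 0.997
grasp_force: 0.0
```

Emit:
{"op": "move_arm", "data": {"plan": [{"delta_pos": [0, 0, 0], "turn": [0, 0, 0], "fingers": 0.3}, {"delta_pos": [0, 0, 0], "turn": [0, 0, 0], "fingers": 0.5}, {"delta_pos": [0, 0, 0], "turn": [0, 0, 0], "fingers": 0.6}, {"delta_pos": [0, 0, 0], "turn": [0, 0, 0], "fingers": 0.7}, {"delta_pos": [0, 0, 0], "turn": [0, 0, 0], "fingers": 0.7}, {"delta_pos": [0, 0, 0], "turn": [0, 0, 0], "fingers": 0.7}], "force": 30}}

```text
clock: 14.05
position: [0.5272, -0.2219, 0.0179]
ee_rot: [0.713, 0.702, 0.001, 0.001]
ft_force: [-1.4, 0.8, 5.4]
grip_width: 0.579
grasp_force: 32.5
```

Emit:
{"op": "move_arm", "data": {"plan": [{"delta_pos": [0, 0, -0.01], "turn": [0, 0, 0], "fingers": 0.7}, {"delta_pos": [0, 0, -0.04], "turn": [0, 0, 0], "fingers": 0.7}, {"delta_pos": [0, 0, -0.08], "turn": [0, 0, 0], "fingers": 0.7}, {"delta_pos": [0, 0, -0.12], "turn": [0, 0, 0], "fingers": 0.7}, {"delta_pos": [0, 0, -0.15], "turn": [0, 0, 0], "fingers": 0.7}, {"delta_pos": [0, 0, -0.15], "turn": [0, 0, 0], "fingers": 0.7}, {"delta_pos": [0, 0, -0.15], "turn": [0, 0, 0], "fingers": 0.7}]}}

```text
clock: 14.92
position: [0.5257, -0.2214, 0.1658]
ee_rot: [0.713, 0.701, -0.0, -0.001]
ft_force: [0.1, 0.1, -4.0]
grip_width: 0.579
grasp_force: 32.7
```

```bash
python3 - <<'E'
from h import *
o=get_obs(); R=Rn.from_quat(o["ee_rot"]).as_matrix(); print(o["position"],R.round(4),o["joint_pos"].round(2),o["ft_force"])
for n in("scene","side"):
    c=camera(n);P,m=cloud(c); C=c["color"].astype(int)
    f=(abs(P[...,0]-.527)<.045)&(P[...,1]>-.32)&(P[...,1]<-.09)&(P[...,2]>.1)&(P[...,2]<.2)
    q=P[f&((P[...,1]<-.25)|(P[...,1]>-.195))]; t=P[f&(C[...,1]-C[...,0]>15)]; w=P[f&(C.min(2)>110)&(P[...,1]<-.25)]
    print(n,f.sum(),"disp z",np.median(t,0).round(4),"white",np.median(w,0).round(4) if len(w) else 0, "ext",np.percentile(q,[1,99],axis=0).round(4).tolist())
c,P,m=wcloud(); save(c,"w3"); np.savez("w3.npz",**c)
f=(abs(P[...,0]-.527)<.06)&(P[...,1]>-.22)&(P[...,1]<-.09)&(P[...,2]>.12)&(P[...,2]<.2)
q=P[f]; print(np.percentile(q,[1,50,99],axis=0).round(4))
for y in(-.19,-.17,-.15): 
    s=q[abs(q[:,1]-y)<.005]; print(y,np.percentile(s[:,0],[1,99]).round(4),np.percentile(s[:,2],[50,95]).round(4))
E
```

```text
[ 0.52574434 -0.22139611  0.16584576] [[ 1.580e-02  9.999e-01 -1.600e-03]
 [ 9.999e-01 -1.580e-02  7.000e-04]
 [ 7.000e-04 -1.600e-03 -1.000e+00]] [-0.26  0.31  0.69  1.74 -0.21  1.17  0.48] [ 0.09355391  0.05980566 -4.02444877]
scene 1083 disp z [ 0.5288 -0.1869  0.1841] white 0 ext [[0.5055, -0.2924, 0.1486], [0.5551, -0.1201, 0.186]]
side 2405 disp z [nan nan nan] white 0 ext [[0.5001, -0.3022, 0.1543], [0.5492, -0.2506, 0.1873]]
[[ 0.4913 -0.2191  0.1671]
 [ 0.526  -0.1812  0.1838]
 [ 0.5597 -0.1232  0.1958]]
-0.19 [0.5017 0.5497] [0.1849 0.1861]
-0.17 [0.502  0.5498] [0.1841 0.1856]
-0.15 [0.5039 0.5481] [0.1806 0.1831]
  return _methods._mean(a, axis=axis, dtype=dtype,
  ret = um.true_divide(
```

View pics/w3.png

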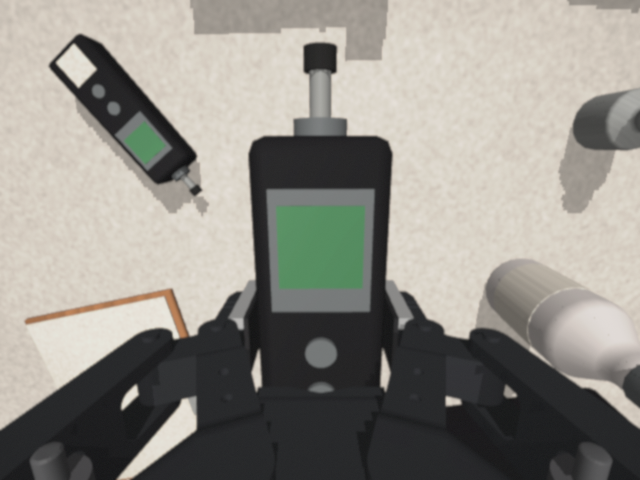

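The tacho is held squarely and its underside is about 17 mm below the TCP. Before descending I'll check the rib positions by range.

```bash
python3 - <<'E'
from h import *
for n in("w1.npz","last_scene.npz","last_side.npz"):
    c=dict(np.load(n)); P,m=cloud(c)
    # rest frame by yaw .021 about (.5635,.0985)
    a=.021; d=P[...,:2]-[.5635,.0985]; r=-(d[...,0]*np.cos(a)+d[...,1]*np.sin(a)); y=-d[...,0]*np.sin(a)+d[...,1]*np.cos(a)
    f=(abs(y)<.07)&(abs(y)>.02)&(r>.01)&(r<.128)&(P[...,2]>.06)&(P[...,2]<.095)
    zz=[np.median(P[...,2][f&(abs(r-x)<.001)]) if (f&(abs(r-x)<.001)).sum()>5 else 0 for x in np.arange(.016,.11,.002)]
    print(n,(np.array(zz)*1000).round(0).astype(int).tolist())
c=dict(np.load("w3.npz")); P,m=cloud(c); f=(abs(P[...,0]-.526)<.015)&(P[...,1]>-.205)&(P[...,1]<-.155)&(P[...,2]>.17)&(P[...,2]<.19)
q=P[f]; A=np.c_[q[:,0]-.526,q[:,1]+.18,np.ones(len(q))]; print("top plane",np.linalg.lstsq(A,q[:,2],rcond=None)[0])
E
```

```text
w1.npz [74, 74, 74, 74, 74, 80, 80, 80, 75, 74, 74, 74, 74, 74, 74, 74, 74, 74, 74, 74, 74, 74, 74, 74, 74, 74, 74, 74, 74, 74, 74, 74, 74, 74, 74, 74, 74, 80, 80, 80, 75, 74, 74, 74, 74, 74, 74]
last_scene.npz [72, 73, 73, 75, 76, 78, 78, 0, 0, 74, 73, 73, 73, 73, 72, 72, 73, 72, 72, 72, 72, 72, 72, 73, 72, 73, 73, 73, 73, 73, 73, 73, 73, 72, 73, 76, 75, 78, 77, 0, 0, 74, 73, 72, 73, 73, 72]
last_side.npz [0, 0, 0, 0, 0, 0, 0, 0, 0, 0, 0, 0, 0, 0, 0, 74, 74, 74, 75, 74, 74, 75, 74, 74, 74, 74, 74, 74, 74, 75, 74, 74, 74, 74, 74, 74, 75, 81, 80, 80, 74, 74, 74, 74, 74, 75, 74]
top plane [-0.00423298 -0.04437544  0.18469953]
```

Emit:
{"op": "move_arm", "data": {"plan": [{"delta_pos": [0, 0, -0.054], "turn": [0, 0, 0], "fingers": 0.7}, {"delta_pos": [0.04, -0.003, -0.054], "turn": [0, 0, -0.02], "fingers": 0.7}, {"delta_pos": [0.08, -0.006, -0.054], "turn": [0, 0, -0.037], "fingers": 0.7}, {"delta_pos": [0.12, -0.01, -0.054], "turn": [0, 0, -0.037], "fingers": 0.7}, {"delta_pos": [0.16, -0.013, -0.054], "turn": [0, 0, -0.037], "fingers": 0.7}, {"delta_pos": [0.2, -0.016, -0.054], "turn": [0, 0, -0.037], "fingers": 0.7}, {"delta_pos": [0.24, -0.02, -0.054], "turn": [0, 0, -0.037], "fingers": 0.7}, {"delta_pos": [0.28, -0.024, -0.054], "turn": [0, 0, -0.037], "fingers": 0.7}, {"delta_pos": [0.31, -0.027, -0.054], "turn": [0, 0, -0.037], "fingers": 0.7}, {"delta_pos": [0.318, -0.027, -0.04], "turn": [0, 0, -0.037], "fingers": 0.7}, {"delta_pos": [0.318, -0.027, -0.02], "turn": [0, 0, -0.037], "fingers": 0.7}, {"delta_pos": [0.318, -0.027, -0.02], "turn": [0, 0, -0.037], "fingers": 0.7}]}}

```text
clock: 16.58
position: [0.5033, 0.0954, 0.1849]
ee_rot: [0.7, 0.714, -0.002, -0.001]
ft_force: [0.7, -0.2, -3.4]
grip_width: 0.575
grasp_force: 34.1
```

The ribs' inner faces run from r≈31 to 89 mm, so the seat is confirmed. The tacho droops 0.044 rad at its probe end, so I'll tilt to compensate and lower to a hover.

Emit:
{"op": "move_arm", "data": {"plan": [{"delta_pos": [0.002, 0, 0.01], "turn": [0, 0.02, 0], "fingers": 0.7}, {"delta_pos": [0.002, 0, 0.03], "turn": [0, 0.042, 0], "fingers": 0.7}, {"delta_pos": [0.002, 0, 0.05], "turn": [0, 0.042, 0], "fingers": 0.7}, {"delta_pos": [0.002, 0, 0.065], "turn": [0, 0.042, 0], "fingers": 0.7}, {"delta_pos": [0.002, 0, 0.07], "turn": [0, 0.042, 0], "fingers": 0.7}, {"delta_pos": [0.002, 0, 0.07], "turn": [0, 0.042, 0], "fingers": 0.7}, {"delta_pos": [0.002, 0, 0.07], "turn": [0, 0.042, 0], "fingers": 0.7}]}}

```text
clock: 17.45
position: [0.505, 0.0987, 0.1177]
ee_rot: [0.699, 0.714, 0.015, -0.015]
ft_force: [-0.0, 0.0, -3.2]
grip_width: 0.577
grasp_force: 34.1
```

```bash
cat > chk.py <<'E'
from h import *
import sys
o=get_obs(); R=Rn.from_quat(o["ee_rot"]).as_matrix(); print(o["position"].round(4),"yaw",np.arctan2(-R[0,0],R[1,0]).round(4),R.round(3).tolist(),o["ft_force"].round(1))
c,P,m=wcloud(); save(c,sys.argv[1]); np.savez(sys.argv[1]+".npz",**c)
a=.021; d=P[...,:2]-[.5035,.0972]; x=d[...,0]*np.cos(a)+d[...,1]*np.sin(a); y=-d[...,0]*np.sin(a)+d[...,1]*np.cos(a); z=P[...,2]
zt=float(sys.argv[2])
f=(abs(x)<.015)&(y>.02)&(y<.065)&(abs(z-zt)<.012); A=np.c_[x[f],y[f],np.ones(f.sum())]; p=np.linalg.lstsq(A,z[f],rcond=None)[0]; print("top plane (rest frame; at seat)",p.round(4))
for yy in(.03,.045,.06):
    s=(abs(y-yy)<.004)&(abs(z-zt)<.006)&(abs(x)<.04); print(yy,"x edges",np.percentile(x[s],[1,99]).round(4))
s=(abs(x)<.015)&(abs(z-zt)<.008)&(y>.03); print("probe body end y",np.percentile(y[s],[99,100]).round(4))
s=(abs(x)<.01)&(abs(z-zt+.014)<.012)&(y>.085); print("probe tip y",y[s].max() if s.any() else None, "x",np.median(x[s]) if s.any() else None)
# ribs visible beyond? 
for lo in(-.06,.0):
    r=(y>.06)&(y<.078)&(z>.0775)&(z<.084)&(x>lo)&(x<lo+.06); print("rib",r.sum(),np.percentile(x[r],[3,97]).round(4) if r.any() else None)
E
python3 chk.py w4 .133
```

```text
[0.505  0.0987 0.1177] yaw 0.0211 [[-0.021, 1.0, 0.0], [0.999, 0.021, 0.043], [0.043, 0.001, -0.999]] [-0.   0.  -3.2]
top plane (rest frame; at seat) [ 0.0026 -0.0061  0.139 ]
0.03 x edges [-0.0232  0.0252]
0.045 x edges [-0.0234  0.0255]
0.06 x edges [-0.0231  0.025 ]
probe body end y [0.101  0.1025]
probe tip y 0.10253352274744887 x 0.0008572454982157201
rib 62 [-0.0352 -0.0304]
rib 53 [0.031  0.0597]
```

```bash
cat > end.py <<'E'
from h import *
import sys
c=dict(np.load(sys.argv[1]+".npz")); zt=float(sys.argv[2]); C=c["color"].astype(int)
a=.021
def rf(p): d=p-[.5035,.0972]; return np.c_[d[:,0]*np.cos(a)+d[:,1]*np.sin(a),-d[:,0]*np.sin(a)+d[:,1]*np.cos(a)]
v,u=np.mgrid[0:480,0:640]; uv=np.c_[u.ravel(),v.ravel()]
for nm,z in(("body top",zt),("tip mid",zt-.018)):
    p=rf(onz(c,uv,z)).reshape(480,640,2); x,y=p[...,0],p[...,1]; dark=C.max(2)<70
    if nm=="body top": s=dark&(abs(abs(x)-.018)<.004)&(y>.03)&(y<.1)
    else: s=dark&(abs(x)<.006)&(y>.085)&(y<.12)
    print(nm,s.sum(),np.percentile(y[s],[1,95,100]).round(4) if s.any() else None, np.median(x[s]).round(4))
d=(C[...,1]-C[...,0]>20); p=rf(onz(c,uv,zt)).reshape(480,640,2); s=d&(abs(p[...,0])<.03)&(p[...,1]>0)&(p[...,1]<.08); print("display",p[s].min(0).round(4),p[s].max(0).round(4))
E
python3 end.py w4 .139
python3 - <<'E'
# same marks when on the bench, in the tacho frame (w2)
from h import *
c=dict(np.load("w2.npz")); C=c["color"].astype(int); v,u=np.mgrid[0:480,0:640]; uv=np.c_[u.ravel(),v.ravel()]
a=-.0125; d=onz(c,uv,.036)-[.5267,-.2214]; p=np.c_[d[:,0]*np.cos(a)+d[:,1]*np.sin(a),-d[:,0]*np.sin(a)+d[:,1]*np.cos(a)].reshape(480,640,2)
x,y=p[...,0],p[...,1]; dark=C.max(2)<70
s=dark&(abs(abs(x)-.018)<.004)&(abs(y)<.09); print("body",np.percentile(y[s],[0,1,99,100]).round(4))
s=(C[...,1]-C[...,0]>20)&(abs(x)<.03)&(abs(y)<.08); print("display",p[s].min(0).round(4),p[s].max(0).round(4))
d=onz(c,uv,.018)-[.5267,-.2214]; y=(-d[:,0]*np.sin(a)+d[:,1]*np.cos(a)).reshape(480,640); s=dark&(abs(x)<.006)&(y>.085)&(y<.13); print("tip",y[s].max())
E
```

```text
body top 3982 [0.0306 0.0693 0.0709] -0.0152
tip mid 764 [0.0948 0.1033 0.1036] 0.0007
display [-0.0141  0.0191] [0.0162 0.0485]
body [-0.0761 -0.0746  0.0679  0.0689]
display [-0.0145  0.0174] [0.0152 0.0472]
tip 0.09949086176599288
```

Tacho sits about +1 mm in x and -1.5 mm in y from the seat, and is level. I'll correct that and lower to about 2 mm above.

Emit:
{"op": "move_arm", "data": {"plan": [{"delta_pos": [0.0004, -0.001, 0.008], "turn": [0, 0, 0], "fingers": 0.7}, {"delta_pos": [0.0004, -0.001, 0.016], "turn": [0, 0, 0], "fingers": 0.7}, {"delta_pos": [0.0004, -0.001, 0.022], "turn": [0, 0, 0], "fingers": 0.7}, {"delta_pos": [0.0004, -0.001, 0.025], "turn": [0, 0, 0], "fingers": 0.7}, {"delta_pos": [0.0004, -0.001, 0.0265], "turn": [0, 0, 0], "fingers": 0.7}, {"delta_pos": [0.0004, -0.001, 0.0265], "turn": [0, 0, 0], "fingers": 0.7}]}}

```text
clock: 18.25
position: [0.5036, 0.1007, 0.0918]
ee_rot: [0.699, 0.714, 0.015, -0.016]
ft_force: [-8.5, 0.4, 14.0]
grip_width: 0.578
grasp_force: 36.4
```

```bash
python3 chk.py w5 .113; python3 end.py w5 .112
```

```text
[0.5036 0.1007 0.0918] yaw 0.0214 [[-0.021, 1.0, -0.001], [0.999, 0.021, 0.043], [0.043, -0.0, -0.999]] [-8.5  0.4 14. ]
top plane (rest frame; at seat) [ 0.0016 -0.0417  0.113 ]
0.03 x edges [-0.0232  0.0226]
0.045 x edges [-0.0231  0.0227]
0.06 x edges [-0.0232  0.0227]
probe body end y [0.0733 0.074 ]
probe tip y 0.10450860963921979 x -7.238881343567607e-05
rib 455 [-0.0349 -0.0295]
rib 524 [0.029  0.0591]
body top 4053 [0.0304 0.0713 0.0729] 0.0143
tip mid 751 [0.0957 0.1039 0.1046] -0.0001
display [-0.0153  0.0214] [0.0148 0.0513]
```

Contact came early, at a load of about 14–17 N. I need to know whether the tacho's top is inclined by itself, so I'll check its slope on the bench (w2), and relieve the load meanwhile.

Emit:
{"op": "move_arm", "data": {"plan": [{"delta_pos": [0, 0, -0.0008], "turn": [0, 0, 0], "fingers": 0.7}, {"delta_pos": [0, 0, -0.0008], "turn": [0, 0, 0], "fingers": 0.7}]}}

```text
clock: 18.55
position: [0.5038, 0.1003, 0.0918]
ee_rot: [0.699, 0.714, 0.015, -0.015]
ft_force: [-1.9, 1.7, 5.5]
grip_width: 0.582
grasp_force: 35.4
```

```bash
python3 - <<'E'
from h import *
c=dict(np.load("w2.npz")); P,m=cloud(c); x=P[...,0]-.5267; y=P[...,1]+.2225; z=P[...,2]
f=(abs(x)<.015)&(y>.02)&(y<.065)&(abs(z-.034)<.01); print("bench slope",np.linalg.lstsq(np.c_[x[f],y[f],np.ones(f.sum())],z[f],rcond=None)[0])
c=camera("scene"); P,m=cloud(c); a=.021; d=P[...,:2]-[.5035,.0972]; x=d[...,0]*np.cos(a)+d[...,1]*np.sin(a); y=-d[...,0]*np.sin(a)+d[...,1]*np.cos(a); z=P[...,2]
for lo in np.arange(-.07,.07,.01):
    f=(abs(x)<.018)&(y>lo)&(y<lo+.01)&(z>.095)&(z<.125); print(round(lo,2),f.sum(),np.median(z[f]).round(4) if f.any() else 0,end="; ")
cv2.imwrite("pics/p.png",cv2.resize(c["color"][150:320,260:460],None,fx=3.5,fy=3.5)[:,:,::-1]); print(get_obs()["ft_force"])
E
```

```text
bench slope [-0.0002181  -0.04718764  0.03920585]
-0.07 9 0.1084; -0.06 1 0.1093; -0.05 0 0; -0.04 1 0.1059; -0.03 7 0.1095; -0.02 10 0.1084; -0.01 28 0.109; 0.0 48 0.1081; 0.01 37 0.109; 0.02 44 0.1102; 0.03 41 0.1098; 0.04 49 0.1103; 0.05 50 0.1097; 0.06 51 0.1085; 0.07 84 0.1023; [-1.90250012  1.57515156  6.05945243]
```

View pics/p.png

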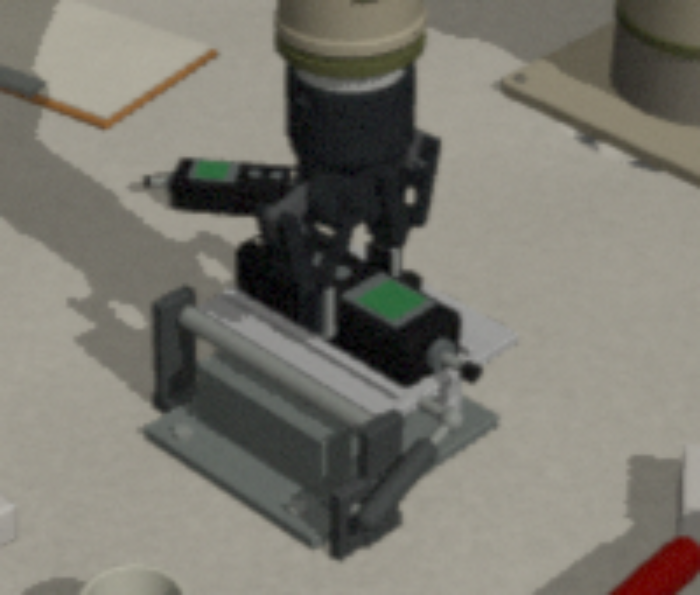

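Bench slope was the same, so the apparent tilt was camera bias. The picture shows the tacho flat in the channel, display up, with the probe out over the strut end at (470,370). Now I'll release it gently.

Emit:
{"op": "move_arm", "data": {"plan": [{"delta_pos": [0, 0, -0.0003], "turn": [0, 0, 0], "fingers": 0.41}, {"delta_pos": [0, 0, -0.0003], "turn": [0, 0, 0], "fingers": 0.38}, {"delta_pos": [0, 0, -0.0003], "turn": [0, 0, 0], "fingers": 0.34}, {"delta_pos": [0, 0, -0.0003], "turn": [0, 0, 0], "fingers": 0.3}, {"delta_pos": [0, 0, -0.0003], "turn": [0, 0, 0], "fingers": 0.3}]}}

```text
clock: 19.23
position: [0.5035, 0.1, 0.0916]
ee_rot: [0.7, 0.714, 0.015, -0.015]
ft_force: [-0.1, 0.9, 1.2]
grip_width: 0.7
grasp_force: 0.0
```

Emit:
{"op": "move_arm", "data": {"plan": [{"delta_pos": [0, 0, -0.008], "turn": [0, 0, 0], "fingers": 0.3}, {"delta_pos": [0.001, 0, -0.02], "turn": [0, 0, 0], "fingers": 0.3}, {"delta_pos": [0.002, 0, -0.04], "turn": [0, 0, 0], "fingers": 0.3}, {"delta_pos": [0.003, 0, -0.08], "turn": [0, 0, 0], "fingers": 0.3}, {"delta_pos": [0.005, 0, -0.13], "turn": [0, 0, 0], "fingers": 0.3}, {"delta_pos": [0.008, 0, -0.18], "turn": [0, -0.043, 0], "fingers": 0.3}, {"delta_pos": [0.008, 0, -0.2], "turn": [0, -0.043, 0], "fingers": 0.3}, {"delta_pos": [0.008, 0, -0.2], "turn": [0, -0.043, 0], "fingers": 0.3}]}}

```text
clock: 20.23
position: [0.5042, 0.0997, 0.294]
ee_rot: [0.7, 0.714, 0.001, 0.001]
ft_force: [0.6, 0.0, -1.3]
grip_width: 0.699
grasp_force: 0.0
```

```bash
python3 chk.py w6 .110; python3 end.py w6 .110; python3 - <<'E'
from h import *
c=dict(np.load("w6.npz")); P,m=cloud(c); a=.021; d=P[...,:2]-[.5035,.0972]; x=d[...,0]*np.cos(a)+d[...,1]*np.sin(a); y=-d[...,0]*np.sin(a)+d[...,1]*np.cos(a)
f=(P[...,2]>.099)&(P[...,2]<.12)&(abs(x)<.04)&(abs(y)<.1); print(cv2.minAreaRect((np.c_[x[f],y[f]]*1000).astype(np.float32)),f.sum())
for s in("scene","side"):
    c=camera(s);P,m=cloud(c); d=P[...,:2]-[.5035,.0972]; x=d[...,0]*np.cos(a)+d[...,1]*np.sin(a); y=-d[...,0]*np.sin(a)+d[...,1]*np.cos(a)
    f=(P[...,2]>.103)&(P[...,2]<.12)&(abs(x)<.04)&(abs(y)<.1); print(s,cv2.minAreaRect((np.c_[x[f],y[f]]*1000).astype(np.float32)),[np.median(P[...,2][f&(abs(y-k)<.012)]).round(4) for k in(-.06,-.03,0,.03,.06)])
E
```

```text
[0.5042 0.0997 0.294 ] yaw 0.0209 [[-0.021, 1.0, 0.003], [1.0, 0.021, 0.001], [0.001, 0.004, -1.0]] [ 0.6  0.  -1.3]
top plane (rest frame; at seat) [ 0.0008 -0.0425  0.1129]
0.03 x edges [-0.024   0.0243]
0.045 x edges [-0.0248  0.024 ]
0.06 x edges [-0.0244  0.0246]
probe body end y [0.0732 0.0795]
probe tip y 0.10407143389739937 x -0.0002793063146844404
rib 102 [-0.035  -0.0292]
rib 106 [0.0289 0.0579]
body top 547 [0.0309 0.0706 0.0723] 0.0143
tip mid 81 [0.0968 0.1029 0.1029] -0.0003
display [-0.0152  0.0205] [0.0148 0.0502]
((-0.037128448486328125, 2.6908493041992188), (153.68731689453125, 50.053531646728516), 89.9831771850586) 7711
scene ((4.073251724243164, -0.18860626220703125), (153.4483184814453, 52.97466278076172), 89.5152816772461) [np.float64(0.1082), np.float64(0.1082), np.float64(0.1085), np.float64(0.1095), np.float64(0.1083)]
side ((0.19026947021484375, -2.0625839233398438), (154.41453552246094, 50.034454345703125), 89.8416519165039) [np.float64(0.1101), np.float64(0.11), np.float64(0.1103), np.float64(0.1111), np.float64(0.1103)]
```

View pics/w6.png

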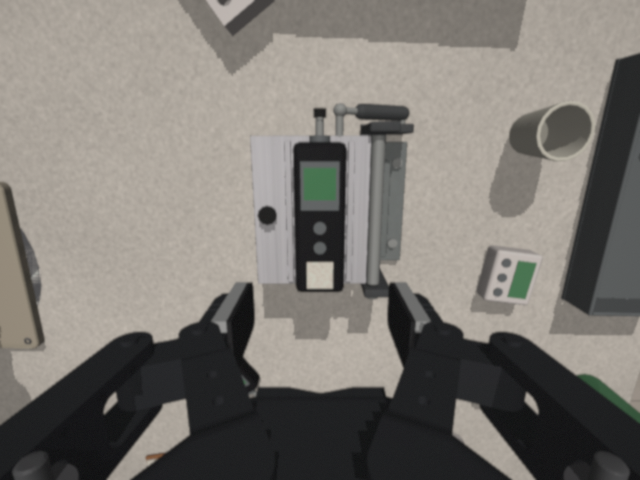

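The tacho lies square between the ribs. I'll check its centring along the shelf using one image only: shelf ends on the face plane, body ends on the top plane.

```bash
python3 - <<'E'
from h import *
c=dict(np.load("w6.npz")); g=c["color"].mean(2).astype(float); a=.021
def rf(p): d=p-[.5035,.0972]; return np.c_[d[:,0]*np.cos(a)+d[:,1]*np.sin(a),-d[:,0]*np.sin(a)+d[:,1]*np.cos(a)]
def edge(cols,lo,hi,z,sgn):
    r=[(k,lo+(sgn*np.gradient(g[lo:hi,k])).argmax()) for k in cols]; q=rf(onz(c,r,z)); return np.median(q[:,1]).round(4)
# shelf face ends: top (row~135) shadow->bright going down ; bottom (row~283) bright->dark
print("shelf +y",edge(range(265,285),125,145,.074,-1),edge(range(265,285),125,145,.074,1),"-y",edge(range(265,285),272,292,.074,-1), "right", edge(range(352,365),125,145,.074,1),edge(range(352,365),272,292,.074,-1))
print("body +y",edge(list(range(300,308))+list(range(332,340)),134,152,.108,-1),"-y",edge(range(302,338),280,300,.108,1))
print(rf(onz(c,[(267,215)],.083)))
E
```

```text
shelf +y 0.0822 0.0793 -y -0.0791 right 0.0803 -0.0792
body +y 0.0732 -y -0.0747
[[-0.0543085   0.00062563]]
```

The shelf runs from -79 to +80 mm and the body from -75 to +73 mm, so it is centred to about 1 mm. I'll hand it in.

```bash
python3 -c "
from workcell import *
print(hand_in())"
```

```text
the job is handed in; nothing more can be done
None
```

The shelf is snapped level and held about 12 N on the thumb pad for just over a second. The tachometer lies released in the channel, display up, probe out over the strut end and centred to about 1 mm. The highest reading on the rest was about 14 N (roughly 17 N with the tachometer's weight) at set-down, and the job is handed in.

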